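# Snap a coupling plug home and tug-test it

### The arm

A 7-joint arm with a two-finger parallel gripper is mounted at the origin on the work surface. World frame = base frame: x ahead of the robot, y to its left, z up, the work surface at z = 0. Lengths are in m, angles in degrees, forces in N, time in s.
With the tool pointing down it reaches from about 0.425 to 0.975 m from the base axis. Payload 16.7 kg.
Tool frame: the origin (TCP) lies at the very end of the fingers, on their centre line; the grasp point (between the pads) lies 19 mm behind it (pinch_z is the z of the grasp point in the tool frame, in m); z points along the fingers, y is the direction in which the jaws open and shut (so a half turn about z gives the same grasp; the last joint's range is limited). The gripper opens to 85 mm and grips with 20 to 120 N. Pads are 22 mm wide; open, the fingers measure 114 mm over their backs; the gripper's body (76 mm by 85 mm) begins 54 mm behind the grasp point. The pads swing forward as they close: fully open they stand 13 mm farther back than shut.
Start: joints at [-84.826, 24.414, 4.234, 92.017, -1.954, 63.644, -3.845], TCP at [0.16, 0.656, 0.231] pointing down, gripper open.
Joint ranges: [-163.25, 163.25], [-28.42, 122.38], [-70.27, 78.77], [12.13, 141.07], [-58.53, 238.53], [9.26, 117.41], [-156.51, 156.51]. Speed limits (degrees/s): [108.29, 108.29, 136.94, 136.94, 172.46, 172.46, 172.46].

### API

Orientations are given as a 3x3 rotation matrix whose columns are the frame's x, y, z axes.
In Python, from plant import * gives the robot as it stands. The module is installed in compiled form; this text tells all that it offers.
- The arm moves only by the tool apply_moves, never from a script. Its argument "steps" is a list of rows, each an object of numbers: "jaw": the opening, from -1 (shut) to 1 (fully open); "tx", "ty", "tz": the shift along the tool's x, y, z each as a share of 0.075 m, from -1 to 1; "ax", "ay", "az": the turn, a rotation vector about the tool's x, y, z each as a share of 0.1 rad, from -1 to 1. A call has 1 to 20 rows; each row shifts and turns the pose as measured when the row begins, along the tool's axes as they then stand; what a row does not reach is not made up. A row lasts 1/10 s, in which the tool goes at most 50 mm and 8.59 degrees, less where a joint would pass 70% of its speed; a pose out of reach is approached as far as the arm can. A call with a number of a shift or a turn outside -1 to 1 is refused whole. A call with a gripper value outside its range is refused whole. The fingers move at their own pace and stop on an object; "squeeze" is the grip in N (left out, the last holds). Time passes only in rows, so rows that do not move let the fingers close. It gives the time, the measured TCP pose, the force and the opening at its end, in the units of the state.
- state(): the state, without advancing time (a new reading comes with each control period).
- snapshot(name): name is "side" or "top" or "wrist"; returns the picture (480x640x3 uint8, red, green, blue); there is no depth.
- camera_model(name): a dict with "fx", "fy", "cx", "cy" (pixels), "dist_coeffs" ([k1, k2, p1, p2, k3] as OpenCV has them; the pictures are not rectified), "xyz" and "attitude" of the camera in the world; the wrist camera has in their place "mount" (4x4, takes a point from camera to tool coordinates, whose origin is the TCP and whose axes are the flange's). Camera axes: x right, y down, z forward; pixel columns grow to the right and rows downward; lengths in m; the calibration is good to about 2 mm. A picture is of the moment at which its call begins: read the wrist's pose just before it. camera_model takes no time and is no camera call.
- finish_job(): hands the job in, once; it reports no verdict.
Trained networks look in the newest picture that a camera, given by its name, has taken for a name from the list of things; names that differ only in an ending like _2 or _b are one class to them, and where a whole thing is asked for, a point or a joint stands for the part that bears it (a point fixed in the world has none). Each returns a list of dicts, best first, with "conf" (0 to 1); they miss things now and then, are a little off and sometimes report something else, mostly with a low value. They report only what shows in the picture. A call takes as long as a camera call. They do not tell look-alikes from the thing itself.
- search_frame(name, camera): "position" ([column, row] in pixels, amid what is visible of it).
- mark_of(name, camera): "position" ([column, row] in pixels: a listed point, or the origin of a listed thing).
The state is a dict: "time_s": time; "joints": joint angles; "joint_vel": joint speeds; "tau": joint torques, N m; "position": TCP position; "eef_rot": TCP orientation; "contact_force": force on the tool from outside, world axes, zero at the start; "moment": the same for the moment, N m; "gripper_width": opening from 0.0 (shut) to 1.0 (fully open).
Only numpy, scipy, OpenCV 4.12 (cv2) and the standard library are available. Lean on these libraries where they do the work, as an engineer would, in place of code of your own. Each camera call takes 0.05 s, during which the arm holds its last target. There are 200 camera calls.

### The job

Take the tall straight coupling plug from the fittings rack and press it nose-down into the socket of the pull tester until it snaps fully home, never pressing harder than about 25 newtons. Then, holding the plug, tug it straight up with about 13 newtons for a full second to verify that it is retained, never as much as 20, and let go, leaving it locked upright in the socket. Leave the other fittings and desk things alone.

Things in the scene. Friction and masses are not known exactly. Their poses are not given: they have to be found in the camera images.
- plug_grip (a point): The tall coupling plug, plain grey metal, 82 mm tall, 0.1 to 0.2 kg, loose; it starts upright, nose down, in one of the rack's three holes and is much the tallest there (60 mm above the rack). This point is on its axis, in the middle of its plain round grip (24 mm diameter, reaching 30 mm below and above this point); z runs up the plug.
- plug_seat (a point): Point on the plug's axis at the underside of its grip (the shoulder), 30 mm below plug_grip and 22 mm above the nose's end; it lies level with the rack's top while the plug is in the rack, and level with the socket's top when fully home.
- plug: The same plug; origin at the end of its nose, 52 mm below plug_grip, z up the plug. The nose, from its end: a cone 8 mm long widening from 5 to 14 mm diameter, a locking land 14 mm in diameter and 5 mm long, a neck 8 mm in diameter and 9 mm long, then the grip's shoulder.
- rack: Fixed grey plastic block, 50 mm (its x) by 200 mm (its y) by 34 mm high, origin at the centre of its underside on the table; three vertical holes of 16 mm diameter along its y at -70, 0 and +70 mm, each holding one fitting.
- stand: The pull tester, fixed to the table: painted housing 130 x 100 x 45 mm on a 150 x 120 x 8 mm foot, carrying a square steel socket block 46 x 46 mm on top. Origin at the centre of its underside, z up.
- socket_mouth (a point): Centre of the hole in the flat top of the socket block, 83 mm above the table over the stand's origin; z up. Hole: vertical, 16 mm diameter, 26 mm deep, chamfered. Inside, two spring pawls resist the nose (5 to 20 N) and snap over its land when the shoulder is about 3 mm above the top; fully home, it rests on the top. The snapped plug has about 3 mm of play up and down and cannot come out.
- socket (a joint): Vertical travel of the socket block on its stiff spring, in m: 0 unloaded, positive when pulled up, negative when pressed down; 1 mm for each 12 N (so 13 N of tug reads about 0.0011). Far smaller than the noise of its reading: go by the force felt at the tool instead.
- blank: Bystander: low mushroom-shaped fitting in the rack, 38 mm wide, 21 mm high above the rack; origin at the end of its nose.
- adapter: Bystander: small 26 mm hexagonal fitting with a thin brass stub, in the rack, 36 mm high above it; origin at the end of its nose.
- flanged_pipe: Bystander: short grey pipe on a clear round flange 110 mm wide, 83 mm high, origin under its centre.
- nipple: Bystander: small steel hexagon nipple standing on end, 45 mm high, origin under its centre.
- union: Bystander: hexagon union standing on end, 38 mm high, origin under its centre.
- caliper: Bystander: steel caliper 190 mm long lying flat.
- bottle: Bystander: orange bottle 170 mm high, 60 mm wide, origin under its centre.
- mouse: Bystander: black computer mouse, 110 mm long, on its mat.
Things that resemble listed ones, but are neither listed nor needed, are in the scene too. Leave any purple, red or turquoise look-alike of the plug alone.

How it is judged (in metres and radians):
On the way, in this order (a step that is already met when the one before it is completed fails the run):
1. the plug is snapped fully home in the socket (z of plug_seat in the frame of socket_mouth below 0.002 m and horizontal distance between plug_seat and socket_mouth below 0.003 m), for 0.1 s.
2. the plug, held in the fingers and retained by the socket, is tugged upwards with 8 N or more for half a second (value of joint socket above 0.00067 m and z of plug_seat in the frame of socket_mouth below 0.0055 m and contact force between the fingers and plug above 3 N and contact force between each of the arm, the fingers and stand below 0.5 N), for 0.5 s.
At the end, for the whole second after the job is handed in: The plug is at rest, locked in the socket: shoulder within 4.5 mm of the socket's top, within 4 mm of its centre, upright within 0.15 rad, after being tugged with 8 to 20 N for at least half a second (z of plug_seat in the frame of socket_mouth below 0.0045 m and horizontal distance between plug_seat and socket_mouth below 0.004 m and angle between plug's own z axis and vertical below 0.15 rad and linear speed of plug below 0.02 m/s); the robot touches nothing.
It fails at once if the socket is pulled up with 20 N or more (value of joint socket above 0.00167 m).
It fails at once if the socket is pressed down with more than 30 N (value of joint socket below -0.0025 m).
It fails at once if another fitting or desk thing is moved by more than 20 mm (distance of any of blank, adapter, flanged_pipe, nipple, union, caliper, bottle, mouse from where it was at the start of the episode above 0.02 m).
It also fails if it takes over 72 s, if anything falls off the work surface, if the arm or the gripper's body presses on something with over 40 N, if the wrist force passes 120 N, or if a joint passes its speed limit or range.

## Working session

There is one attempt and no reset: what is moved stays moved. The work goes in short steps, Python scripts to look and compute and a tool call to move; the robot and the scene stay as the last step left them, time stands still between calls to the robot, and variables do not carry over. Pictures are saved under pics/ and viewed, about 8 in all and at most 12, crops included, and the job is handed in when it is done.

Besides the shell and the picture viewer there is one more tool, called after "Call:" as a command line: name --argument value ..., lists and objects as JSON in quotes. apply_moves: Moves the arm, as the interface text tells. Shift numbers are shares of 0.075 m and turn numbers shares of 0.1 rad, none past 1 either way. Its arguments: {"type":"object","properties":{"steps":{"type":"array"},"squeeze":{"type":"number"}},"required":["steps"]}

```bash
mkdir -p pics; cat > h.py <<'E'
from plant import *
import numpy as np, cv2
def save(n,img): cv2.imwrite('pics/'+n+'.png',img[:,:,::-1])
def cam(n,s=None):
    c=camera_model(n);K=np.array([[c['fx'],0,c['cx']],[0,c['fy'],c['cy']],[0,0,1]]);d=np.array(c['dist_coeffs'],float)
    if 'mount' in c:
        s=s or state();T=np.eye(4);T[:3,:3]=np.array(s['eef_rot']);T[:3,3]=s['position'];T=T@np.array(c['mount']);return K,d,T[:3,:3],T[:3,3]
    return K,d,np.array(c['attitude']),np.array(c['xyz'])
def ray(n,px,s=None):
    K,d,R,p=cam(n,s);u=cv2.undistortPoints(np.array([[px]],float),K,d)[0,0];v=R@np.array([u[0],u[1],1]);return p,v/np.linalg.norm(v)
def atz(n,px,z,s=None):
    p,v=ray(n,px,s);return p+v*(z-p[2])/v[2]
def proj(n,X,s=None):
    K,d,R,p=cam(n,s);return cv2.projectPoints(np.array([X],float),cv2.Rodrigues(R.T)[0],-R.T@p,K,d)[0][0,0]
def tri(obs):
    A=np.zeros((3,3));b=np.zeros(3)
    for p,v in obs:
        M=np.eye(3)-np.outer(v,v);A+=M;b+=M@p
    return np.linalg.solve(A,b)
E
python3 - <<'E'
from h import *
s=state();print({k:np.round(v,3).tolist() for k,v in s.items()})
ims=[]
for n in ['side','top','wrist']:
    im=snapshot(n);save(n+'0',im);ims.append(im)
    c=camera_model(n);print(n,np.round(c.get('xyz',0),3),np.round(c.get('mount',c.get('attitude')),3).tolist())
    for k in ['plug_grip','plug_seat','rack','socket_mouth','stand']:
        for r in mark_of(k,n)[:4]: print(' ',k,np.round(r['position'],1),round(r['conf'],2))
save('all0',np.vstack([np.hstack([cv2.resize(i,(400,300)) for i in ims[:2]]),np.hstack([cv2.resize(ims[2],(400,300)),np.zeros((300,400,3),np.uint8)])]))
E
```

```text
{'time_s': 0.0, 'joints': [-84.827, 24.451, 4.232, 92.053, -1.954, 63.644, -3.844], 'joint_vel': [0.03, 0.073, 0.014, -0.006, -0.047, 0.054, 0.053], 'tau': [0.001, -94.982, 3.762, -46.355, 0.019, 0.01, -0.0], 'position': [0.16, 0.655, 0.231], 'eef_rot': [[-0.971, 0.238, -0.0], [0.238, 0.971, -0.001], [-0.0, -0.001, -1.0]], 'contact_force': [-1.64, 0.476, 0.529], 'moment': [0.082, -0.021, 0.015], 'gripper_width': 1.002}
side [ 0.151 -0.746  0.567] [[0.827, -0.279, 0.488], [-0.562, -0.406, 0.72], [-0.003, -0.87, -0.493]]
  plug_grip [344.4 286.5] 0.86
  plug_grip [287.9 281.4] 0.84
  plug_grip [304.9 299.2] 0.76
  plug_grip [228.5 224.7] 0.49
  plug_seat [289.7 289.1] 0.97
  plug_seat [272.1 332.2] 0.87
  plug_seat [305.7 310.7] 0.85
  plug_seat [344.2 300.2] 0.58
  rack [330.1 345.9] 0.84
  socket_mouth [227.6 223.5] 0.64
  stand [356.1 358.5] 0.71
  stand [232.  252.2] 0.69
top [ 0.493 -0.07   1.467] [[0.021, -0.996, 0.086], [-1.0, -0.021, -0.007], [0.009, -0.086, -0.996]]
  plug_grip [322.9 277.7] 0.67
  plug_grip [356.4 249.7] 0.67
  plug_grip [361.6 315.6] 0.62
  plug_grip [355.2 281.3] 0.44
  plug_seat [270.3 184.9] 0.64
  plug_seat [322.1 276.8] 0.59
  plug_seat [356.3 248. ] 0.58
  plug_seat [354.8 316.4] 0.49
  rack [382.6 282.7] 0.79
  rack [354.9 283.6] 0.73
  rack [405.9 279.8] 0.71
  socket_mouth [220.5 282.7] 0.87
  socket_mouth [484.9 265.8] 0.16
  stand [224.7 287.6] 0.8
  stand [384.1 283.6] 0.5
wrist 0 [[-0.001, -0.951, -0.311, 0.08], [1.0, -0.001, 0.0, -0.0], [-0.001, -0.311, 0.951, -0.143], [0.0, 0.0, 0.0, 1.0]]
```

View pics/all0.png

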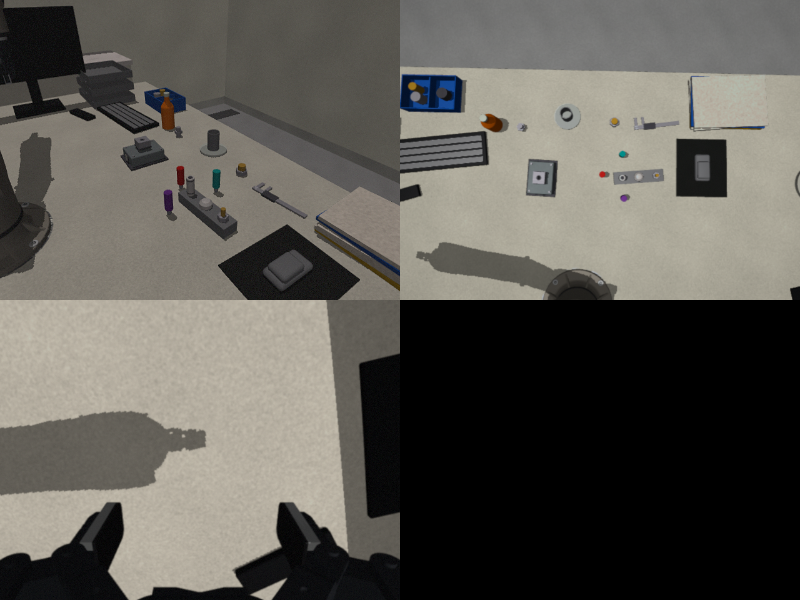

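Four plug-shaped things show in the side picture: red (288,281), turquoise (344,287), purple (270,325) and grey (305,299). Only the grey one stands in the rack, and it is the tallest there, so it is the plug. I'll confirm it in an enlarged crop and triangulate.

```bash
python3 - <<'E'
from h import *
a=cv2.imread('pics/side0.png');b=cv2.imread('pics/top0.png')
save('crop1',np.hstack([cv2.resize(a[190:390,200:400],(400,400),interpolation=2),cv2.resize(b[230:330,325:425],(400,400),interpolation=2)])[:,:,::-1])
g=tri([ray('side',(304.9,299.2)),ray('top',(355.2,281.3))]);print('grip',g, atz('top',(355.2,281.3),.064),atz('side',(304.9,299.2),.064))
m=tri([ray('side',(227.6,223.5)),ray('top',(220.5,282.7))]);print('mouth',m,atz('top',(220.5,282.7),.083),atz('side',(227.6,223.5),.083))
print('rack',atz('top',(382.6,282.7),0))
for n,z,p in [('red',.06,(323,277.7)),('teal',.06,(356.4,249.7)),('purple',.06,(361.6,315.6)),('rackL',.034,(339,284)),('rackR',.034,(425,280)),('standcorners',.05,(204,257)),('',.05,(250,260))]: print(n,atz('top',p,z))
E
```

```text
grip [ 0.5166407  -0.16464643  0.0583066 ] [ 0.51999469 -0.16623926  0.064     ] [ 0.50898668 -0.1694326   0.064     ]
mouth [0.5085238  0.16389308 0.07980847] [0.50939402 0.16296315 0.083     ] [0.50531906 0.1584158  0.083     ]
rack [ 0.51907154 -0.24159106  0.        ]
red [ 0.52732215 -0.08650792  0.06      ]
teal [ 0.59868209 -0.1682929   0.06      ]
purple [ 0.43595816 -0.18362116  0.06      ]
rackL [ 0.51292365 -0.12751345  0.034     ]
rackR [ 0.52748875 -0.3448848   0.034     ]
standcorners [0.57301284 0.21202154 0.05      ]
 [0.56794191 0.09683112 0.05      ]
```

View pics/crop1.png

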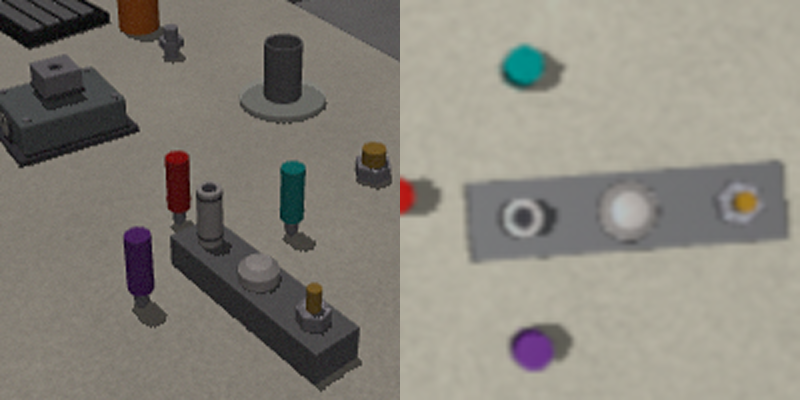

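The crop confirms that the grey plug stands in the rack's left hole, with the blank and adapter in the other two. The red, purple and turquoise look-alikes stand outside the rack. I'll move over the socket first, since it is on the way, and look from near.

Call:
apply_moves --steps '[{"tx": -0.38,"ty": -0.33},{"tx": -0.38,"ty": -0.33},{"tx": -0.38,"ty": -0.33},{"tx": -0.38,"ty": -0.33},{"tx": -0.38,"ty": -0.33},{"tx": -0.38,"ty": -0.33},{"tx": -0.38,"ty": -0.33},{"tx": -0.38,"ty": -0.33},{"tx": -0.38,"ty": -0.33},{"tx": -0.38,"ty": -0.33},{"tx": -0.38,"ty": -0.33},{"tx": -0.38,"ty": -0.33},{"tx": -0.38,"ty": -0.33},{"tx": -0.38,"ty": -0.33},{"tx": -0.38,"ty": -0.33},{"tx": -0.38,"ty": -0.33},{}]'

```text
validation failed for argument at $.st...
```

```bash
python3 - <<'E'
from h import *
s=state();print(s['position'],np.round(s['eef_rot'],4).tolist(),np.round(s['joints'],1))
im=snapshot('wrist');save('w1',im)
for k in ['socket_mouth','stand']:
    for r in mark_of(k,'wrist')[:3]: print(k,np.round(r['position'],1),r['conf'],atz('wrist',r['position'],.083 if k!='stand' else 0,s))
print(proj('wrist',[.509,.163,.083],s))
E
```

```text
[0.16027664 0.65565967 0.23130582] [[-0.9714, 0.2376, -0.0001], [0.2376, 0.9714, -0.0], [0.0001, -0.0, -1.0]] [-84.8  24.4   4.2  92.   -2.   63.6  -3.8]
[-44.24649835 629.75207793]
```

View pics/w1.png

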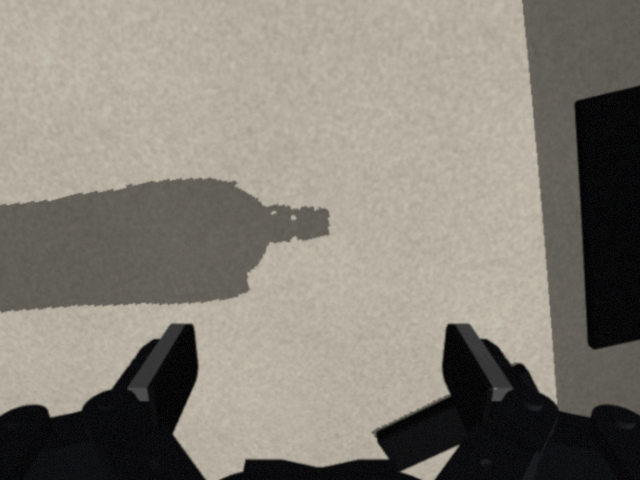

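The call was refused, so the picture shows the unmoved start: bare desk and the arm's shadow at about (200,240). I'll retry with every field given.

Call:
apply_moves --steps '[{"jaw": 1,"tx": -0.38,"ty": -0.33,"tz": 0,"ax": 0,"ay": 0,"az": 0}]'

```text
time_s: 1.15
position: [0.1785, 0.6272, 0.2307]
eef_rot: [[-0.973, 0.232, -0.002], [0.232, 0.973, 0.001], [0.002, 0.0, -1.0]]
contact_force: [-0.2, -0.2, -0.3]
gripper_width: 1.0
```

Call:
apply_moves --steps '[{"jaw": 1,"tx": -0.38,"ty": -0.33,"tz": 0,"ax": 0,"ay": 0,"az": 0},{"jaw": 1,"tx": -0.38,"ty": -0.33,"tz": 0,"ax": 0,"ay": 0,"az": 0},{"jaw": 1,"tx": -0.38,"ty": -0.33,"tz": 0,"ax": 0,"ay": 0,"az": 0},{"jaw": 1,"tx": -0.38,"ty": -0.33,"tz": 0,"ax": 0,"ay": 0,"az": 0},{"jaw": 1,"tx": -0.38,"ty": -0.33,"tz": 0,"ax": 0,"ay": 0,"az": 0},{"jaw": 1,"tx": -0.38,"ty": -0.33,"tz": 0,"ax": 0,"ay": 0,"az": 0},{"jaw": 1,"tx": -0.38,"ty": -0.33,"tz": 0,"ax": 0,"ay": 0,"az": 0},{"jaw": 1,"tx": -0.38,"ty": -0.33,"tz": 0,"ax": 0,"ay": 0,"az": 0},{"jaw": 1,"tx": -0.38,"ty": -0.33,"tz": 0,"ax": 0,"ay": 0,"az": 0},{"jaw": 1,"tx": -0.38,"ty": -0.33,"tz": 0,"ax": 0,"ay": 0,"az": 0},{"jaw": 1,"tx": -0.38,"ty": -0.33,"tz": 0,"ax": 0,"ay": 0,"az": 0},{"jaw": 1,"tx": -0.38,"ty": -0.33,"tz": 0,"ax": 0,"ay": 0,"az": 0},{"jaw": 1,"tx": -0.38,"ty": -0.33,"tz": 0,"ax": 0,"ay": 0,"az": 0},{"jaw": 1,"tx": -0.38,"ty": -0.33,"tz": 0,"ax": 0,"ay": 0,"az": 0},{"jaw": 1,"tx": -0.38,"ty": -0.33,"tz": 0,"ax": 0,"ay": 0,"az": 0},{"jaw": 1,"tx": 0,"ty": 0,"tz": 0,"ax": 0,"ay": 0,"az": 0},{"jaw": 1,"tx": 0,"ty": 0,"tz": 0,"ax": 0,"ay": 0,"az": 0}]'

```text
time_s: 2.85
position: [0.522, 0.1436, 0.232]
eef_rot: [[-0.972, 0.236, 0.004], [0.236, 0.972, 0.005], [-0.002, 0.006, -1.0]]
contact_force: [0.1, 0.8, 0.1]
gripper_width: 0.999
```

```bash
python3 - <<'E'
from h import *
s=state();print(s['position'],np.round(s['eef_rot'],4).tolist(),np.round(s['joints'],1))
im=snapshot('wrist');save('w2',im)
for k in ['socket_mouth','stand']:
    for r in mark_of(k,'wrist')[:3]: print(k,np.round(r['position'],1),r['conf'],atz('wrist',r['position'],.083 if k!='stand' else 0,s))
print(proj('wrist',[.509,.163,.083],s))
E
```

```text
[0.52203304 0.14358754 0.23197378] [[-0.9718, 0.2357, 0.0036], [0.2357, 0.9718, 0.0055], [-0.0022, 0.0062, -1.0]] [-41.9  12.1  23.  110.4  -5.8  58.3  60.1]
socket_mouth [337.9 191.1] 0.98 [0.50360382 0.16167454 0.083     ]
stand [331.3 170.1] 0.66 [0.50135017 0.16031044 0.        ]
[341.51853048 198.13515905]
```

View pics/w2.png

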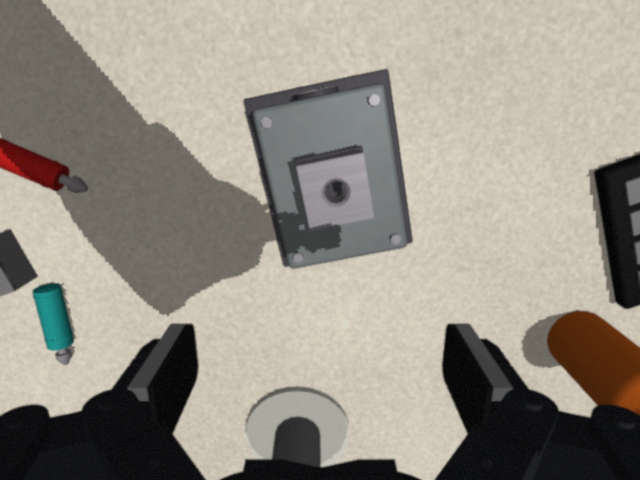

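The socket hole shows at (337,191), matching the network's (337.9,191.1), which puts the mouth at about (0.504,0.162). Next I'll turn the jaws to the diagonal, clear of the neighbours, and go over the plug.

Call:
apply_moves --steps '[{"jaw": 1,"tx": 0,"ty": 0,"tz": 0,"ax": 0,"ay": 0,"az": 0.9},{"jaw": 1,"tx": 0,"ty": 0,"tz": 0,"ax": 0,"ay": 0,"az": 0.9},{"jaw": 1,"tx": 0,"ty": 0,"tz": 0,"ax": 0,"ay": 0,"az": 0.9},{"jaw": 1,"tx": 0,"ty": 0,"tz": 0,"ax": 0,"ay": 0,"az": 0.9},{"jaw": 1,"tx": 0,"ty": 0,"tz": 0,"ax": 0,"ay": 0,"az": 0.9},{"jaw": 1,"tx": 0,"ty": 0,"tz": 0,"ax": 0,"ay": 0,"az": 0.9},{"jaw": 1,"tx": -0.36,"ty": -0.37,"tz": 0,"ax": 0,"ay": 0,"az": 0},{"jaw": 1,"tx": -0.36,"ty": -0.37,"tz": 0,"ax": 0,"ay": 0,"az": 0},{"jaw": 1,"tx": -0.36,"ty": -0.37,"tz": 0,"ax": 0,"ay": 0,"az": 0},{"jaw": 1,"tx": -0.36,"ty": -0.37,"tz": 0,"ax": 0,"ay": 0,"az": 0},{"jaw": 1,"tx": -0.36,"ty": -0.37,"tz": 0,"ax": 0,"ay": 0,"az": 0},{"jaw": 1,"tx": -0.36,"ty": -0.37,"tz": 0,"ax": 0,"ay": 0,"az": 0},{"jaw": 1,"tx": -0.36,"ty": -0.37,"tz": 0,"ax": 0,"ay": 0,"az": 0},{"jaw": 1,"tx": -0.36,"ty": -0.37,"tz": 0,"ax": 0,"ay": 0,"az": 0},{"jaw": 0.2,"tx": 0,"ty": 0,"tz": 0,"ax": 0,"ay": 0,"az": 0},{"jaw": 0.2,"tx": 0,"ty": 0,"tz": 0,"ax": 0,"ay": 0,"az": 0},{"jaw": 0.2,"tx": 0,"ty": 0,"tz": 0,"ax": 0,"ay": 0,"az": 0}]'

```text
time_s: 4.7
position: [0.5153, -0.1535, 0.2296]
eef_rot: [[-0.724, 0.69, 0.004], [0.69, 0.724, 0.013], [0.006, 0.012, -1.0]]
contact_force: [0.5, -0.5, 0.7]
gripper_width: 0.601
```

```bash
python3 - <<'E'
from h import *
s=state();print(s['position'],np.round(s['eef_rot'],4).tolist(),np.round(s['joints'],1),s['gripper_width'])
im=snapshot('wrist');save('w3',im)
for k,z in [('plug_grip',.064),('plug_seat',.034),('rack',0)]:
    for r in mark_of(k,'wrist')[:4]: print(k,np.round(r['position'],1),round(r['conf'],2),atz('wrist',r['position'],z,s))
E
```

```text
[ 0.51532415 -0.1535299   0.22960713] [[-0.7236, 0.6902, 0.0043], [0.6902, 0.7235, 0.0125], [0.0056, 0.012, -0.9999]] [-21.4  13.3  37.2 111.4 -10.3  58.3  66.8] 0.6005933383239556
plug_grip [214.3  72.1] 0.89 [ 0.39434417 -0.13375122  0.064     ]
plug_grip [301.9 223.5] 0.68 [ 0.51032711 -0.16506789  0.064     ]
plug_grip [308.3  71.3] 0.66 [ 0.4376885  -0.08789242  0.064     ]
plug_grip [254.5 265.5] 0.15 [ 0.50892251 -0.21456618  0.064     ]
plug_seat [339.5  66.2] 0.9 [ 0.4491729  -0.06764444  0.034     ]
plug_seat [223.5 113.2] 0.74 [ 0.41281442 -0.15361108  0.034     ]
plug_seat [397.5 259.4] 0.69 [ 0.59358017 -0.13534495  0.034     ]
plug_seat [301.6 212.8] 0.59 [ 0.5089981  -0.16525892  0.034     ]
rack [256.2 261.7] 0.68 [ 0.51831496 -0.23440762  0.        ]
```

View pics/w3.png

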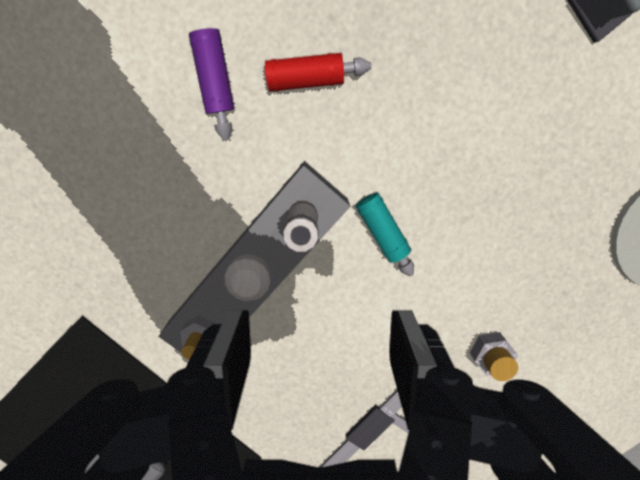

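The plug's top ring is at (300,235) and its body at (302,215), upright in the rack's end hole. The look-alikes, red (305,72), purple (212,75) and turquoise (385,230), have toppled onto the desk by themselves. They are lower than the fingertips will go.

```bash
cat >> h.py <<'E'
def rel(X,s=None):
    s=s or state();return np.array(s['eef_rot']).T@(np.array(X)-np.array(s['position']))
E
python3 - <<'E'
from h import *
s=state();g=cv2.cvtColor(cv2.imread('pics/w3.png'),6)[205:265,265:335]
c=cv2.HoughCircles(cv2.medianBlur(cv2.resize(g,None,fx=4,fy=4),5),cv2.HOUGH_GRADIENT,1,40,param1=80,param2=20,minRadius=40,maxRadius=90)
print(c/4+[265,205,0] if c is not None else None)
for p in [(300,235)]+([c[0,0,:2]/4+[265,205]] if c is not None else []):
    print(atz('wrist',p,.094,s))
print(rel([.5103,-.1651,.071-.019]))
E
```

```text
[[[300.125      234.625       16.72500038]]]
[ 0.51005204 -0.16519872  0.094     ]
[ 0.50992162 -0.16495217  0.094     ]
[-0.00536561 -0.01415174  0.17743946]
```

Call:
apply_moves --steps '[{"jaw": 0.2,"tx": -0.07,"ty": -0.19,"tz": 0,"ax": 0.12,"ay": -0.06,"az": 0},{"jaw": 0.2,"tx": 0,"ty": 0,"tz": 0.4,"ax": 0,"ay": 0,"az": 0},{"jaw": 0.2,"tx": 0,"ty": 0,"tz": 0.4,"ax": 0,"ay": 0,"az": 0},{"jaw": 0.2,"tx": 0,"ty": 0,"tz": 0.4,"ax": 0,"ay": 0,"az": 0},{"jaw": 0.2,"tx": 0,"ty": 0,"tz": 0.2,"ax": 0,"ay": 0,"az": 0},{"jaw": 0.2,"tx": 0,"ty": 0,"tz": 0,"ax": 0,"ay": 0,"az": 0}]'

```text
time_s: 5.5
position: [0.5087, -0.1701, 0.1222]
eef_rot: [[-0.727, 0.687, 0.002], [0.687, 0.727, -0.004], [-0.005, -0.002, -1.0]]
contact_force: [-0.7, -0.4, -0.2]
gripper_width: 0.605
```

```bash
python3 - <<'E'
from h import *
s=state();print(s['position'],np.round(s['eef_rot'],4).tolist(),s['contact_force'])
print(rel([.510,-.165,.071-.019]))
im=snapshot('wrist');save('w4',im);print(proj('wrist',[.51,-.165,.094],s))
E
```

```text
[ 0.5086922  -0.17010348  0.12221883] [[-0.7267, 0.687, 0.0022], [0.6869, 0.7267, -0.0044], [-0.0046, -0.0016, -1.0]] [-0.6913454  -0.42603971 -0.17457912]
[0.0028782  0.00472251 0.07019868]
[331.67129421 290.34942392]
```

View pics/w4.png

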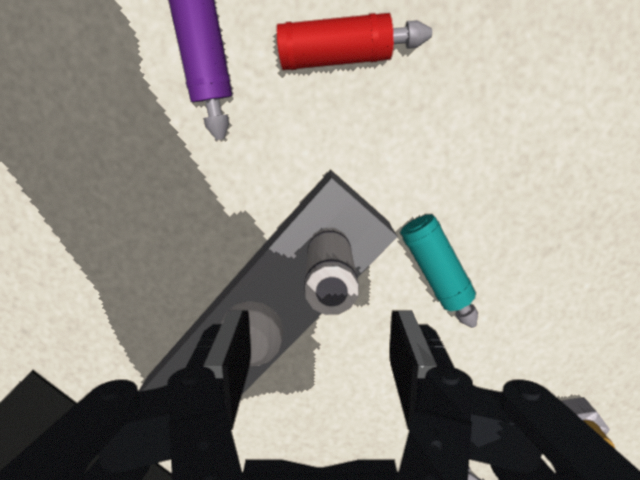

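The ring centre is at (331,289), as predicted (332,290). I'll descend and grip.

Call:
apply_moves --steps '[{"jaw": 0.2,"tx": 0.04,"ty": 0.065,"tz": 0,"ax": 0,"ay": 0.05,"az": 0},{"jaw": 0.2,"tx": 0,"ty": 0,"tz": 0.25,"ax": 0,"ay": 0,"az": 0},{"jaw": 0.2,"tx": 0,"ty": 0,"tz": 0.25,"ax": 0,"ay": 0,"az": 0},{"jaw": 0.2,"tx": 0,"ty": 0,"tz": 0.25,"ax": 0,"ay": 0,"az": 0},{"jaw": 0.2,"tx": 0,"ty": 0,"tz": 0.2,"ax": 0,"ay": 0,"az": 0},{"jaw": 0.2,"tx": 0,"ty": 0,"tz": 0,"ax": 0,"ay": 0,"az": 0},{"jaw": 0.2,"tx": 0,"ty": 0,"tz": 0,"ax": 0,"ay": 0,"az": 0}]'

```text
time_s: 6.25
position: [0.5158, -0.1639, 0.057]
eef_rot: [[-0.728, 0.685, 0.01], [0.685, 0.728, -0.001], [-0.007, 0.006, -1.0]]
contact_force: [-0.3, -0.2, 0.1]
gripper_width: 0.601
```

```bash
python3 - <<'E'
from h import *
s=state();print(s['position'],np.round(s['eef_rot'],4).tolist(),s['contact_force'])
print(rel([.510,-.165,.071-.019]))
E
```

```text
[ 0.51580336 -0.16387722  0.05702099] [[-0.7281, 0.6854, 0.0097], [0.6854, 0.7282, -0.0006], [-0.0075, 0.0062, -1.0]] [-0.34889807 -0.23467837  0.10625184]
[ 0.00349349 -0.00482605  0.00496536]
```

Call:
apply_moves --steps '[{"jaw": 0.2,"tx": 0.05,"ty": -0.065,"tz": 0.06,"ax": 0.06,"ay": 0.07,"az": 0},{"jaw": 0.2,"tx": 0,"ty": 0,"tz": 0,"ax": 0,"ay": 0,"az": 0},{"jaw": 0.2,"tx": 0,"ty": 0,"tz": 0,"ax": 0,"ay": 0,"az": 0}]'

```text
time_s: 6.55
position: [0.5103, -0.1651, 0.0541]
eef_rot: [[-0.728, 0.685, 0.002], [0.685, 0.728, -0.0], [-0.002, 0.001, -1.0]]
contact_force: [0.3, 1.0, -0.1]
gripper_width: 0.604
```

```bash
python3 - <<'E'
from h import *
s=state();print(s['position'],np.round(s['eef_rot'],4).tolist(),s['contact_force'])
print(rel([.510,-.165,.071-.019]))
E
```

```text
[ 0.51033843 -0.16509829  0.05414168] [[-0.7282, 0.6853, 0.0022], [0.6853, 0.7282, -0.0002], [-0.0018, 0.0014, -1.0]] [ 0.25153035  1.04386522 -0.08067685]
[ 0.00031766 -0.00016328  0.0021409 ]
```

Centred and upright. I'll close.

Call:
apply_moves --steps '[{"jaw": -0.2,"tx": 0,"ty": 0,"tz": 0,"ax": 0,"ay": 0,"az": 0},{"jaw": -0.6,"tx": 0,"ty": 0,"tz": 0,"ax": 0,"ay": 0,"az": 0},{"jaw": -1,"tx": 0,"ty": 0,"tz": 0,"ax": 0,"ay": 0,"az": 0},{"jaw": -1,"tx": 0,"ty": 0,"tz": 0,"ax": 0,"ay": 0,"az": 0},{"jaw": -1,"tx": 0,"ty": 0,"tz": 0,"ax": 0,"ay": 0,"az": 0},{"jaw": -1,"tx": 0,"ty": 0,"tz": 0,"ax": 0,"ay": 0,"az": 0}]' --squeeze 70

```text
time_s: 7.15
position: [0.5107, -0.1651, 0.0549]
eef_rot: [[-0.728, 0.685, 0.003], [0.685, 0.728, -0.0], [-0.003, 0.002, -1.0]]
contact_force: [-0.3, -0.3, -0.4]
gripper_width: 0.263
```

Call:
apply_moves --steps '[{"jaw": -1,"tx": 0,"ty": 0,"tz": -0.15,"ax": 0,"ay": 0,"az": 0},{"jaw": -1,"tx": 0,"ty": 0,"tz": -0.15,"ax": 0,"ay": 0,"az": 0},{"jaw": -1,"tx": 0,"ty": 0,"tz": -0.25,"ax": 0,"ay": 0,"az": 0},{"jaw": -1,"tx": 0,"ty": 0,"tz": -0.35,"ax": 0,"ay": 0,"az": 0},{"jaw": -1,"tx": 0,"ty": 0,"tz": -0.4,"ax": 0,"ay": 0,"az": 0},{"jaw": -1,"tx": 0,"ty": 0,"tz": -0.4,"ax": 0,"ay": 0,"az": 0},{"jaw": -1,"tx": 0,"ty": 0,"tz": -0.2,"ax": 0,"ay": 0,"az": 0},{"jaw": -1,"tx": 0,"ty": 0,"tz": 0,"ax": 0,"ay": 0,"az": 0},{"jaw": -1,"tx": 0.2,"ty": 0.2,"tz": 0,"ax": 0,"ay": 0,"az": 0},{"jaw": -1,"tx": 0.38,"ty": 0.39,"tz": 0,"ax": 0,"ay": 0,"az": 0},{"jaw": -1,"tx": 0.38,"ty": 0.39,"tz": 0,"ax": 0,"ay": 0,"az": 0},{"jaw": -1,"tx": 0.38,"ty": 0.39,"tz": 0,"ax": 0,"ay": 0,"az": 0},{"jaw": -1,"tx": 0.38,"ty": 0.39,"tz": 0,"ax": 0,"ay": 0,"az": 0},{"jaw": -1,"tx": 0.38,"ty": 0.39,"tz": 0,"ax": 0,"ay": 0,"az": 0},{"jaw": -1,"tx": 0.38,"ty": 0.39,"tz": 0,"ax": 0,"ay": 0,"az": 0},{"jaw": -1,"tx": 0.38,"ty": 0.39,"tz": 0,"ax": 0,"ay": 0,"az": 0},{"jaw": -1,"tx": 0.2,"ty": 0.2,"tz": 0,"ax": 0,"ay": 0,"az": 0},{"jaw": -1,"tx": 0,"ty": 0,"tz": 0,"ax": 0,"ay": 0,"az": 0},{"jaw": -1,"tx": 0,"ty": 0,"tz": 0,"ax": 0,"ay": 0,"az": 0}]'

```text
time_s: 9.05
position: [0.5004, 0.1727, 0.2065]
eef_rot: [[-0.724, 0.69, 0.003], [0.69, 0.724, -0.002], [-0.004, 0.001, -1.0]]
contact_force: [0.3, -1.5, -2.4]
gripper_width: 0.266
```

```bash
python3 - <<'E'
from h import *
s=state();print(s['position'],np.round(s['eef_rot'],4).tolist(),s['contact_force'],s['gripper_width'])
im=snapshot('wrist');save('w5',im)
for k in ['socket_mouth','plug_seat','plug']:
    for r in mark_of(k,'wrist')[:3]: print(k,np.round(r['position'],1),r['conf'],atz('wrist',r['position'],.083,s))
E
```

```text
[0.50037098 0.17271502 0.20653998] [[-0.724, 0.6898, 0.0033], [0.6898, 0.724, -0.0021], [-0.0038, 0.0008, -1.0]] [ 0.33587556 -1.47610925 -2.35267776] 0.2662718550201841
socket_mouth [309.5 246.5] 0.65 [0.50249287 0.16084419 0.083     ]
plug_seat [ 88.4 345.8] 0.84 [ 0.44704654 -0.00587826  0.083     ]
plug_seat [322.9 299.7] 0.74 [0.53632161 0.14077393 0.083     ]
plug [117.4 343.7] 0.66 [0.46042261 0.01085883 0.083     ]
plug [  5.8 395.5] 0.57 [ 0.42930396 -0.08792494  0.083     ]
plug [322.9 283.1] 0.56 [0.52739661 0.14925638 0.083     ]
```

View pics/w5.png

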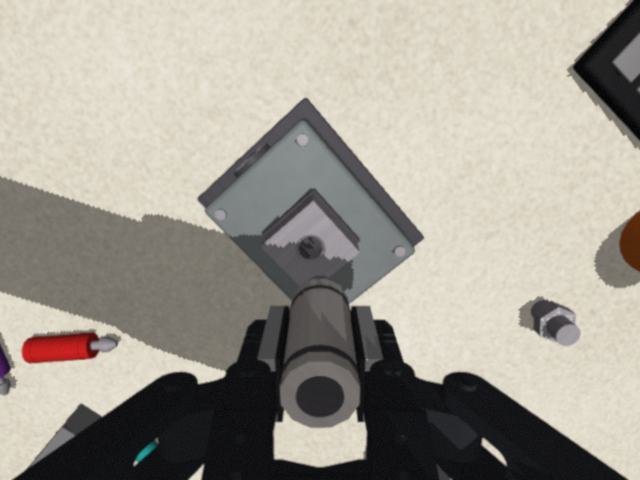

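The plug is held straight between the pads, top ring at (320,397) and nose end at about (322,282). The hole shows at (310,246).

```bash
python3 - <<'E'
from h import *
s=state();R=np.array(s['eef_rot']);p=np.array(s['position'])
for z in (-.0395,.0205,.0425): print(z,proj('wrist',p+R@[0,0,z],s))
im=cv2.imread('pics/w5.png');g=cv2.cvtColor(im,6)[228:264,290:332]
g4=cv2.resize(g,None,fx=4,fy=4,interpolation=2)
c=cv2.HoughCircles(cv2.medianBlur(g4,5),cv2.HOUGH_GRADIENT,1,40,param1=60,param2=15,minRadius=30,maxRadius=75)
print(c/4+[290,228,0] if c is not None else 0)
for px in [(310,246.5)]: print(atz('wrist',px,.083,s),rel(atz('wrist',px,.083,s),s))
save('crop5',cv2.resize(im[220:430,240:400],(610,800//1),interpolation=2)[:600][:,:,::-1])
E
```

```text
-0.0395 [321.60714714 396.62921948]
0.0205 [321.01151071 303.84227646]
0.0425 [320.87683993 282.91800889]
[[[310.625      249.875       14.69999981]]]
[0.50335627 0.15994771 0.083     ] [-0.00938464 -0.00691376  0.12396711]
```

View pics/crop5.png

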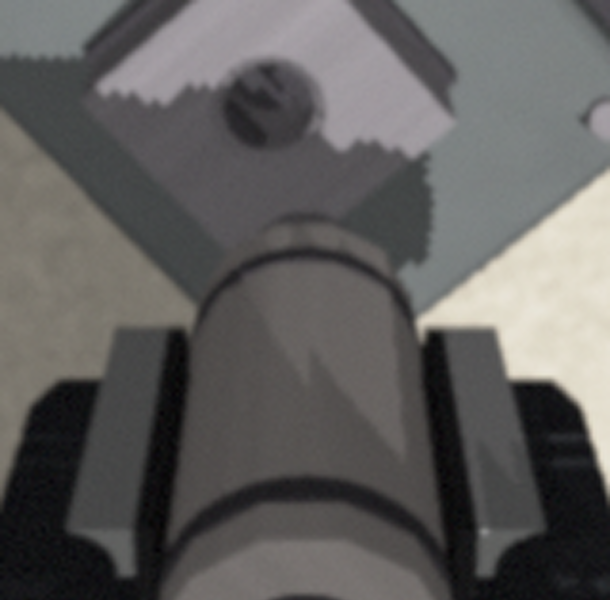

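The pixels agree with the model of the grip. I'll go over the hole and down to about 14 mm above it.

Call:
apply_moves --steps '[{"jaw": -1,"tx": -0.12,"ty": -0.085,"tz": 0.2,"ax": 0,"ay": 0.04,"az": 0},{"jaw": -1,"tx": 0,"ty": 0,"tz": 0.2,"ax": 0,"ay": 0,"az": 0},{"jaw": -1,"tx": 0,"ty": 0,"tz": 0.2,"ax": 0,"ay": 0,"az": 0},{"jaw": -1,"tx": 0,"ty": 0,"tz": 0.2,"ax": 0,"ay": 0,"az": 0},{"jaw": -1,"tx": 0,"ty": 0,"tz": 0,"ax": 0,"ay": 0,"az": 0},{"jaw": -1,"tx": 0,"ty": 0,"tz": 0,"ax": 0,"ay": 0,"az": 0}]'

```text
time_s: 9.85
position: [0.5047, 0.1549, 0.1466]
eef_rot: [[-0.716, 0.698, 0.003], [0.698, 0.716, 0.002], [-0.001, 0.004, -1.0]]
contact_force: [0.6, 0.6, -1.5]
gripper_width: 0.264
```

```bash
python3 - <<'E'
from h import *
for i in range(1):
    s=state();print(s['position'],np.round(s['eef_rot'],4).tolist(),s['contact_force'])
im=snapshot('wrist');save('w6',im)
for r in mark_of('socket_mouth','wrist')[:3]: print(np.round(r['position'],1),r['conf'],rel(atz('wrist',r['position'],.083,s),s))
print(rel([.5035,.1607,.1255]))
R=np.array(s['eef_rot']);p=np.array(s['position'])
for z in (-.0395,.0425): print(z,proj('wrist',p+R@[0,0,z],s))
print(proj('wrist',[.5035,.1607,.083],s))
save('crop6',cv2.resize(im[200:440,200:440],(600,600),interpolation=2))
E
```

```text
[0.50473692 0.15486758 0.14659393] [[-0.7163, 0.6978, 0.0033], [0.6978, 0.7163, 0.002], [-0.0009, 0.0038, -1.0]] [ 0.56393389  0.64165343 -1.54442233]
[328.1 257.4] 0.71 [0.00499998 0.00374217 0.06360378]
[0.00468879 0.00286794 0.02136389]
-0.0395 [321.61409888 396.61615003]
0.0425 [320.88222023 282.9093032 ]
[326.79455411 257.37412291]
```

View pics/crop6.png

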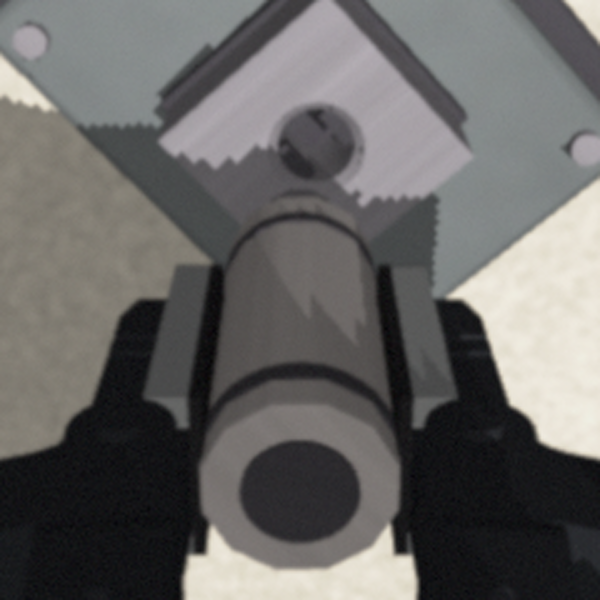

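The hole is at pixel (327,257), as predicted (327,257). I'll correct laterally and go closer.

Call:
apply_moves --steps '[{"jaw": -1,"tx": 0.065,"ty": 0.042,"tz": 0.1,"ax": 0.04,"ay": 0.01,"az": 0},{"jaw": -1,"tx": 0,"ty": 0,"tz": 0.07,"ax": 0,"ay": 0,"az": 0},{"jaw": -1,"tx": 0,"ty": 0,"tz": 0,"ax": 0,"ay": 0,"az": 0},{"jaw": -1,"tx": 0,"ty": 0,"tz": 0,"ax": 0,"ay": 0,"az": 0}]'

```text
time_s: 10.35
position: [0.5041, 0.1622, 0.1345]
eef_rot: [[-0.717, 0.697, 0.002], [0.697, 0.717, 0.002], [-0.0, 0.003, -1.0]]
contact_force: [0.5, -0.4, -1.6]
gripper_width: 0.264
```

```bash
cat > chk.py <<'E'
from h import *
s=state();R=np.array(s['eef_rot']);print(np.round(s['position'],4),'down in tool',np.round(-R[2],4),'F',np.round(s['contact_force'],2),'M',np.round(s['moment'],2),'w',round(s['gripper_width'],3))
print('to contact',np.round(rel([.5037,.1608,.1255]),4), 'to home',round(s['position'][2]-.1035,4))
E
python3 chk.py
```

```text
[0.5041 0.1622 0.1345] down in tool [ 1.0e-04 -2.6e-03  1.0e+00] F [ 0.46 -0.41 -1.65] M [ 0.03 -0.07 -0.02] w 0.264
to contact [-0.0007 -0.0013  0.009 ] to home 0.031
```

Call:
apply_moves --steps '[{"jaw": -1,"tx": -0.01,"ty": -0.018,"tz": 0.03,"ax": 0.026,"ay": 0,"az": 0},{"jaw": -1,"tx": 0,"ty": 0,"tz": 0.04,"ax": 0,"ay": 0,"az": 0},{"jaw": -1,"tx": 0,"ty": 0,"tz": 0.04,"ax": 0,"ay": 0,"az": 0},{"jaw": -1,"tx": 0,"ty": 0,"tz": 0.04,"ax": 0,"ay": 0,"az": 0},{"jaw": -1,"tx": 0,"ty": 0,"tz": 0,"ax": 0,"ay": 0,"az": 0}]'

```text
time_s: 10.85
position: [0.5037, 0.1605, 0.1224]
eef_rot: [[-0.717, 0.697, 0.0], [0.697, 0.717, -0.0], [-0.0, -0.0, -1.0]]
contact_force: [-0.1, -0.0, -0.3]
gripper_width: 0.264
```

```bash
python3 chk.py
```

```text
[0.5037 0.1605 0.1224] down in tool [2.e-04 2.e-04 1.e+00] F [-0.11 -0.02 -0.33] M [-0.01 -0.    0.01] w 0.264
to contact [ 0.0002  0.0002 -0.0031] to home 0.0189
```

Call:
apply_moves --steps '[{"jaw": -1,"tx": 0,"ty": 0,"tz": 0.03,"ax": 0,"ay": 0,"az": 0},{"jaw": -1,"tx": 0,"ty": 0,"tz": 0.03,"ax": 0,"ay": 0,"az": 0},{"jaw": -1,"tx": 0,"ty": 0,"tz": 0.03,"ax": 0,"ay": 0,"az": 0}]'

```text
time_s: 11.15
position: [0.5043, 0.1606, 0.1158]
eef_rot: [[-0.717, 0.697, 0.001], [0.697, 0.717, 0.0], [-0.001, 0.001, -1.0]]
contact_force: [0.0, -0.5, 6.4]
gripper_width: 0.264
```

```bash
python3 chk.py
```

```text
[0.5043 0.1606 0.1158] down in tool [ 6.e-04 -1.e-03  1.e+00] F [ 0.04 -0.48  6.41] M [-0.08  0.19 -0.04] w 0.264
to contact [ 0.0006 -0.0002 -0.0097] to home 0.0123
```

The pawls are starting to resist, with about 8 N on the socket. I'll use smaller steps.

Call:
apply_moves --steps '[{"jaw": -1,"tx": 0,"ty": 0,"tz": 0.025,"ax": 0,"ay": 0,"az": 0},{"jaw": -1,"tx": 0,"ty": 0,"tz": 0.025,"ax": 0,"ay": 0,"az": 0}]'

```text
time_s: 11.35
position: [0.5047, 0.1606, 0.1119]
eef_rot: [[-0.717, 0.697, 0.002], [0.697, 0.717, 0.001], [-0.001, 0.002, -1.0]]
contact_force: [-0.1, -0.1, 2.0]
gripper_width: 0.262
```

```bash
python3 chk.py
```

```text
[0.5047 0.1606 0.1119] down in tool [ 9.0e-04 -1.7e-03  1.0e+00] F [-0.07 -0.09  2.04] M [-0.08  0.09  0.01] w 0.262
to contact [ 0.0008 -0.0005 -0.0136] to home 0.0084
```

Call:
apply_moves --steps '[{"jaw": -1,"tx": 0.008,"ty": -0.005,"tz": 0.02,"ax": 0.015,"ay": 0.01,"az": 0},{"jaw": -1,"tx": 0,"ty": 0,"tz": 0.02,"ax": 0,"ay": 0,"az": 0}]'

```text
time_s: 11.55
position: [0.5042, 0.1608, 0.1088]
eef_rot: [[-0.717, 0.697, 0.0], [0.697, 0.717, 0.0], [-0.0, 0.001, -1.0]]
contact_force: [-0.6, -0.6, 1.6]
gripper_width: 0.263
```

```bash
python3 chk.py
```

```text
[0.5042 0.1608 0.1088] down in tool [ 1.e-04 -6.e-04  1.e+00] F [-0.59 -0.58  1.56] M [-0.16  0.09  0.  ] w 0.263
to contact [ 0.0004 -0.0003 -0.0167] to home 0.0053
```

Call:
apply_moves --steps '[{"jaw": -1,"tx": 0,"ty": 0,"tz": 0.015,"ax": 0,"ay": 0,"az": 0},{"jaw": -1,"tx": 0,"ty": 0,"tz": 0.015,"ax": 0,"ay": 0,"az": 0},{"jaw": -1,"tx": 0,"ty": 0,"tz": 0.015,"ax": 0,"ay": 0,"az": 0}]'

```text
time_s: 11.85
position: [0.5039, 0.1607, 0.1049]
eef_rot: [[-0.717, 0.697, -0.0], [0.697, 0.717, 0.0], [0.0, -0.0, -1.0]]
contact_force: [-0.3, -0.1, -0.5]
gripper_width: 0.257
```

```bash
python3 chk.py
```

```text
[0.5039 0.1607 0.1049] down in tool [-1.e-04  0.e+00  1.e+00] F [-0.3  -0.12 -0.46] M [-0.03  0.02 -0.02] w 0.257
to contact [ 0.0002 -0.0001 -0.0206] to home 0.0014
```

Call:
apply_moves --steps '[{"jaw": -1,"tx": 0,"ty": 0,"tz": 0.015,"ax": 0,"ay": 0,"az": 0},{"jaw": -1,"tx": 0,"ty": 0,"tz": 0.015,"ax": 0,"ay": 0,"az": 0}]'

```text
time_s: 12.05
position: [0.5039, 0.1607, 0.1025]
eef_rot: [[-0.717, 0.697, -0.0], [0.697, 0.717, 0.0], [0.0, -0.0, -1.0]]
contact_force: [-2.5, -0.9, 14.5]
gripper_width: 0.261
```

```bash
python3 chk.py
```

```text
[0.5039 0.1607 0.1025] down in tool [-3.e-04  1.e-04  1.e+00] F [-2.52 -0.85 14.51] M [-0.47  0.78 -0.02] w 0.261
to contact [ 0.0002 -0.     -0.023 ] to home -0.001
```

Call:
apply_moves --steps '[{"jaw": -1,"tx": 0,"ty": 0,"tz": 0,"ax": 0,"ay": 0,"az": 0},{"jaw": -1,"tx": 0,"ty": 0,"tz": 0.005,"ax": 0,"ay": 0,"az": 0}]'

```text
time_s: 12.25
position: [0.5039, 0.1607, 0.1028]
eef_rot: [[-0.717, 0.697, -0.001], [0.697, 0.717, 0.001], [0.001, 0.0, -1.0]]
contact_force: [-3.9, -1.6, 10.2]
gripper_width: 0.263
```

```bash
python3 chk.py; python3 - <<'E'
from h import *
im=snapshot('side');save('s7',cv2.resize(im[190:260,190:270],(640,560),interpolation=2))
for r in mark_of('plug_grip','side')[:5]: print(np.round(r['position'],1),r['conf'])
print(proj('side',[.5037,.1608,.113]),proj('side',[.5037,.1608,.083]),proj('side',[.5037,.1608,.143]))
E
```

```text
[0.5039 0.1607 0.1028] down in tool [-8.e-04 -0.e+00  1.e+00] F [-3.9  -1.56 10.23] M [-0.37  0.87  0.03] w 0.263
to contact [ 0.0002 -0.0001 -0.0227] to home -0.0007
[251.9 313.6] 0.91
[317.3 296.4] 0.83
[237.5 337.7] 0.76
[224.  212.7] 0.69
[225.18861067 211.67858412] [226.53251524 223.29571499] [223.80728757 199.73056123]
```

View pics/s7.png

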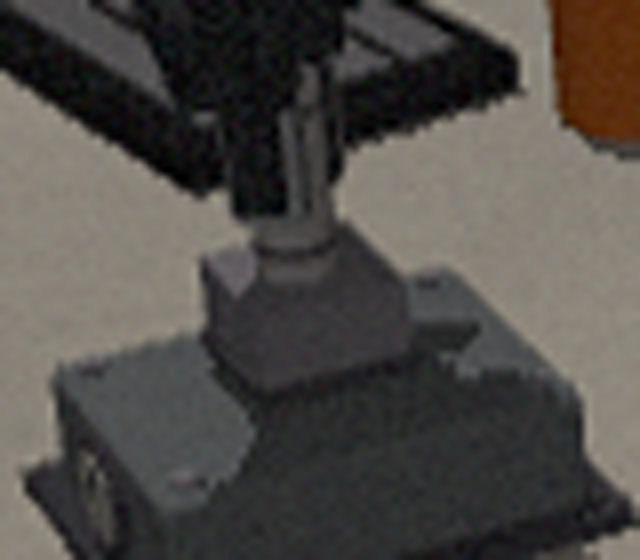

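The side crop shows the plug seated in the socket block, its shoulder at crop (295,270), with no gap visible. The contact force at the expected depth agrees. Now I'll tug up gently in small steps, first through the 3 mm play.

Call:
apply_moves --steps '[{"jaw": -1,"tx": 0,"ty": 0,"tz": -0.01,"ax": 0,"ay": 0,"az": 0},{"jaw": -1,"tx": 0,"ty": 0,"tz": -0.01,"ax": 0,"ay": 0,"az": 0},{"jaw": -1,"tx": 0,"ty": 0,"tz": -0.01,"ax": 0,"ay": 0,"az": 0}]'

```text
time_s: 12.65
position: [0.5037, 0.1607, 0.1051]
eef_rot: [[-0.717, 0.697, -0.001], [0.697, 0.717, 0.001], [0.001, -0.0, -1.0]]
contact_force: [-0.1, -0.3, -2.2]
gripper_width: 0.263
```

```bash
python3 chk.py
```

```text
[0.5037 0.1607 0.1051] down in tool [-1.2e-03  1.0e-04  1.0e+00] F [-0.05 -0.33 -2.19] M [-0.07 -0.   -0.01] w 0.263
to contact [ 0.0001  0.0001 -0.0204] to home 0.0016
```

Call:
apply_moves --steps '[{"jaw": -1,"tx": 0,"ty": 0,"tz": -0.01,"ax": 0,"ay": 0,"az": 0},{"jaw": -1,"tx": 0,"ty": 0,"tz": -0.01,"ax": 0,"ay": 0,"az": 0}]'

```text
time_s: 12.85
position: [0.5036, 0.1607, 0.1065]
eef_rot: [[-0.717, 0.697, -0.001], [0.697, 0.717, 0.001], [0.001, -0.0, -1.0]]
contact_force: [0.2, -0.5, -1.3]
gripper_width: 0.264
```

```bash
python3 chk.py
```

```text
[0.5036 0.1607 0.1065] down in tool [-1.1e-03  3.0e-04  1.0e+00] F [ 0.15 -0.53 -1.29] M [-0.07 -0.07  0.03] w 0.264
to contact [ 0.      0.0002 -0.019 ] to home 0.003
```

Call:
apply_moves --steps '[{"jaw": -1,"tx": 0,"ty": 0,"tz": -0.008,"ax": 0,"ay": 0,"az": 0}]'

```text
time_s: 12.95
position: [0.5036, 0.1607, 0.1071]
eef_rot: [[-0.717, 0.697, -0.001], [0.697, 0.717, 0.0], [0.001, -0.0, -1.0]]
contact_force: [0.7, 0.8, -4.4]
gripper_width: 0.262
```

Call:
apply_moves --steps '[{"jaw": -1,"tx": 0,"ty": 0,"tz": -0.006,"ax": 0,"ay": 0,"az": 0}]'

```text
time_s: 13.05
position: [0.5035, 0.1607, 0.1075]
eef_rot: [[-0.717, 0.697, -0.001], [0.697, 0.717, 0.0], [0.001, -0.001, -1.0]]
contact_force: [1.6, 0.1, -7.2]
gripper_width: 0.265
```

Call:
apply_moves --steps '[{"jaw": -1,"tx": 0,"ty": 0,"tz": -0.006,"ax": 0,"ay": 0,"az": 0}]'

```text
time_s: 13.15
position: [0.5035, 0.1607, 0.1077]
eef_rot: [[-0.717, 0.697, -0.001], [0.697, 0.717, 0.0], [0.001, -0.001, -1.0]]
contact_force: [2.7, 1.1, -9.3]
gripper_width: 0.261
```

Call:
apply_moves --steps '[{"jaw": -1,"tx": 0,"ty": 0,"tz": -0.006,"ax": 0,"ay": 0,"az": 0}]'

```text
time_s: 13.25
position: [0.5035, 0.1607, 0.108]
eef_rot: [[-0.717, 0.697, -0.001], [0.697, 0.717, 0.0], [0.001, -0.001, -1.0]]
contact_force: [3.5, 0.8, -11.3]
gripper_width: 0.264
```

Call:
apply_moves --steps '[{"jaw": -1,"tx": 0,"ty": 0,"tz": -0.006,"ax": 0,"ay": 0,"az": 0},{"jaw": -1,"tx": 0,"ty": 0,"tz": -0.006,"ax": 0,"ay": 0,"az": 0}]'

```text
time_s: 13.45
position: [0.5034, 0.1607, 0.1084]
eef_rot: [[-0.717, 0.697, -0.001], [0.697, 0.717, -0.0], [0.001, -0.001, -1.0]]
contact_force: [5.2, 0.3, -15.2]
gripper_width: 0.264
```

Call:
apply_moves --steps '[{"jaw": -1,"tx": 0,"ty": 0,"tz": -0.003,"ax": 0,"ay": 0,"az": 0}]'

```text
time_s: 13.55
position: [0.5033, 0.1607, 0.1085]
eef_rot: [[-0.717, 0.697, -0.001], [0.697, 0.717, -0.001], [0.001, -0.001, -1.0]]
contact_force: [4.2, 2.2, -16.6]
gripper_width: 0.263
```

Call:
apply_moves --steps '[{"jaw": -1,"tx": 0,"ty": 0,"tz": -0.003,"ax": 0,"ay": 0,"az": 0}]'

```text
time_s: 13.65
position: [0.5033, 0.1607, 0.1085]
eef_rot: [[-0.717, 0.697, -0.001], [0.697, 0.717, -0.001], [0.0, -0.001, -1.0]]
contact_force: [4.8, 1.9, -16.8]
gripper_width: 0.26
```

Call:
apply_moves --steps '[{"jaw": -1,"tx": 0,"ty": 0,"tz": -0.001,"ax": 0,"ay": 0,"az": 0},{"jaw": -1,"tx": 0,"ty": 0,"tz": -0.002,"ax": 0,"ay": 0,"az": 0}]'

```text
time_s: 13.85
position: [0.5033, 0.1606, 0.1085]
eef_rot: [[-0.717, 0.697, -0.001], [0.697, 0.717, -0.001], [0.0, -0.002, -1.0]]
contact_force: [4.6, 1.0, -17.7]
gripper_width: 0.262
```

Call:
apply_moves --steps '[{"jaw": -1,"tx": 0,"ty": 0,"tz": -0.002,"ax": 0,"ay": 0,"az": 0},{"jaw": -1,"tx": 0,"ty": 0,"tz": -0.002,"ax": 0,"ay": 0,"az": 0}]'

```text
time_s: 14.05
position: [0.5033, 0.1607, 0.1086]
eef_rot: [[-0.717, 0.697, -0.001], [0.697, 0.717, -0.001], [0.0, -0.002, -1.0]]
contact_force: [5.2, 1.2, -16.8]
gripper_width: 0.261
```

Call:
apply_moves --steps '[{"jaw": -1,"tx": 0,"ty": 0,"tz": -0.002,"ax": 0,"ay": 0,"az": 0},{"jaw": -1,"tx": 0,"ty": 0,"tz": -0.002,"ax": 0,"ay": 0,"az": 0}]'

```text
time_s: 14.25
position: [0.5033, 0.1607, 0.1087]
eef_rot: [[-0.717, 0.697, -0.001], [0.697, 0.717, -0.001], [0.0, -0.002, -1.0]]
contact_force: [5.8, 1.4, -18.2]
gripper_width: 0.262
```

Call:
apply_moves --steps '[{"jaw": -1,"tx": 0,"ty": 0,"tz": 0.004,"ax": 0,"ay": 0,"az": 0},{"jaw": -1,"tx": 0,"ty": 0,"tz": 0.002,"ax": 0,"ay": 0,"az": 0}]'

```text
time_s: 14.45
position: [0.5034, 0.1607, 0.1082]
eef_rot: [[-0.717, 0.697, -0.001], [0.697, 0.717, -0.001], [-0.0, -0.002, -1.0]]
contact_force: [3.8, 1.1, -13.1]
gripper_width: 0.268
```

Call:
apply_moves --steps '[{"jaw": -1,"tx": 0,"ty": 0,"tz": 0,"ax": 0,"ay": 0,"az": 0},{"jaw": -1,"tx": 0,"ty": 0,"tz": 0,"ax": 0,"ay": 0,"az": 0},{"jaw": -1,"tx": 0,"ty": 0,"tz": 0,"ax": 0,"ay": 0,"az": 0}]'

```text
time_s: 14.75
position: [0.5034, 0.1607, 0.1083]
eef_rot: [[-0.717, 0.697, -0.001], [0.697, 0.717, -0.001], [-0.0, -0.002, -1.0]]
contact_force: [3.2, 1.2, -13.6]
gripper_width: 0.263
```

Call:
apply_moves --steps '[{"jaw": -1,"tx": 0,"ty": 0,"tz": -0.001,"ax": 0,"ay": 0,"az": 0},{"jaw": -1,"tx": 0,"ty": 0,"tz": 0,"ax": 0,"ay": 0,"az": 0},{"jaw": -1,"tx": 0,"ty": 0,"tz": 0,"ax": 0,"ay": 0,"az": 0},{"jaw": -1,"tx": 0,"ty": 0,"tz": 0,"ax": 0,"ay": 0,"az": 0}]'

```text
time_s: 15.15
position: [0.5034, 0.1607, 0.1083]
eef_rot: [[-0.717, 0.697, -0.001], [0.697, 0.717, -0.001], [-0.0, -0.002, -1.0]]
contact_force: [4.2, 0.6, -14.8]
gripper_width: 0.26
```

Call:
apply_moves --steps '[{"jaw": -1,"tx": 0,"ty": 0,"tz": 0,"ax": 0,"ay": 0,"az": 0},{"jaw": -1,"tx": 0,"ty": 0,"tz": 0,"ax": 0,"ay": 0,"az": 0},{"jaw": -1,"tx": 0,"ty": 0,"tz": 0,"ax": 0,"ay": 0,"az": 0},{"jaw": -1,"tx": 0,"ty": 0,"tz": 0,"ax": 0,"ay": 0,"az": 0}]'

```text
time_s: 15.55
position: [0.5034, 0.1607, 0.1083]
eef_rot: [[-0.717, 0.697, -0.001], [0.697, 0.717, -0.001], [-0.0, -0.002, -1.0]]
contact_force: [4.1, 1.3, -14.8]
gripper_width: 0.266
```

A steady 13 N was held for a full second, so the plug is retained. I'll relax back down through the play and open.

Call:
apply_moves --steps '[{"jaw": -1,"tx": 0,"ty": 0,"tz": 0.01,"ax": 0,"ay": 0,"az": 0},{"jaw": -1,"tx": 0,"ty": 0,"tz": 0.01,"ax": 0,"ay": 0,"az": 0},{"jaw": -1,"tx": 0,"ty": 0,"tz": 0.01,"ax": 0,"ay": 0,"az": 0},{"jaw": -1,"tx": 0,"ty": 0,"tz": 0.01,"ax": 0,"ay": 0,"az": 0},{"jaw": -1,"tx": 0,"ty": 0,"tz": 0,"ax": 0,"ay": 0,"az": 0}]'

```text
time_s: 16.05
position: [0.5036, 0.1607, 0.1063]
eef_rot: [[-0.717, 0.697, -0.001], [0.697, 0.717, -0.0], [0.0, -0.001, -1.0]]
contact_force: [0.3, -0.2, -2.3]
gripper_width: 0.263
```

Call:
apply_moves --steps '[{"jaw": -0.3,"tx": 0,"ty": 0,"tz": 0,"ax": 0,"ay": 0,"az": 0},{"jaw": 0.1,"tx": 0,"ty": 0,"tz": 0,"ax": 0,"ay": 0,"az": 0},{"jaw": 0.3,"tx": 0,"ty": 0,"tz": 0,"ax": 0,"ay": 0,"az": 0},{"jaw": 0.3,"tx": 0,"ty": 0,"tz": 0,"ax": 0,"ay": 0,"az": 0},{"jaw": 0.3,"tx": 0,"ty": 0,"tz": 0,"ax": 0,"ay": 0,"az": 0}]'

```text
time_s: 16.55
position: [0.5038, 0.1609, 0.1068]
eef_rot: [[-0.717, 0.697, -0.001], [0.697, 0.717, 0.0], [0.001, -0.0, -1.0]]
contact_force: [-0.4, 0.4, -0.5]
gripper_width: 0.656
```

```bash
python3 chk.py
```

```text
[0.5038 0.1609 0.1068] down in tool [-6.e-04  1.e-04  1.e+00] F [-0.38  0.43 -0.54] M [-0.03 -0.09  0.  ] w 0.656
to contact [ 0.     -0.0001 -0.0187] to home 0.0033
```

Call:
apply_moves --steps '[{"jaw": 0.3,"tx": 0,"ty": 0,"tz": -0.2,"ax": 0,"ay": 0,"az": 0},{"jaw": 0.3,"tx": 0,"ty": 0,"tz": -0.3,"ax": 0,"ay": 0,"az": 0},{"jaw": 0.3,"tx": 0,"ty": 0,"tz": -0.4,"ax": 0,"ay": 0,"az": 0},{"jaw": 0.3,"tx": 0,"ty": 0,"tz": -0.4,"ax": 0,"ay": 0,"az": 0},{"jaw": 0.3,"tx": 0,"ty": 0,"tz": 0,"ax": 0,"ay": 0,"az": 0},{"jaw": 0.3,"tx": 0,"ty": 0,"tz": 0,"ax": 0,"ay": 0,"az": 0}]'

```text
time_s: 17.15
position: [0.5032, 0.1605, 0.2071]
eef_rot: [[-0.717, 0.697, -0.002], [0.697, 0.717, -0.001], [0.001, -0.002, -1.0]]
contact_force: [-0.3, -0.2, -0.1]
gripper_width: 0.652
```

```bash
python3 chk.py; python3 - <<'E'
from h import *
s=state();w=snapshot('wrist');t=snapshot('side')
save('fin',np.hstack([cv2.resize(w[150:450,170:470],(400,400)),cv2.resize(t[180:260,190:270],(400,400),interpolation=2)]))
print('wrist top/seat pred',proj('wrist',[.5037,.1608,.143],s),'side',[(q-[190,180])*5+[400,0] for q in (proj('side',[.5037,.1608,.083]),proj('side',[.5037,.1608,.143]))])
print((proj('wrist',[.5037,.1608,.143],s)-[170,150])*4/3)
E
```

```text
[0.5032 0.1605 0.2071] down in tool [-9.0e-04  2.1e-03  1.0e+00] F [-0.28 -0.23 -0.12] M [-0.01 -0.04  0.01] w 0.652
to contact [-0.0002  0.0007  0.0816] to home 0.1036
wrist top/seat pred [322.09370709 266.53151088] side [array([582.66257618, 216.47857494]), array([569.03643786,  98.65280614])]
[202.79160946 155.37534784]
```

View pics/fin.png

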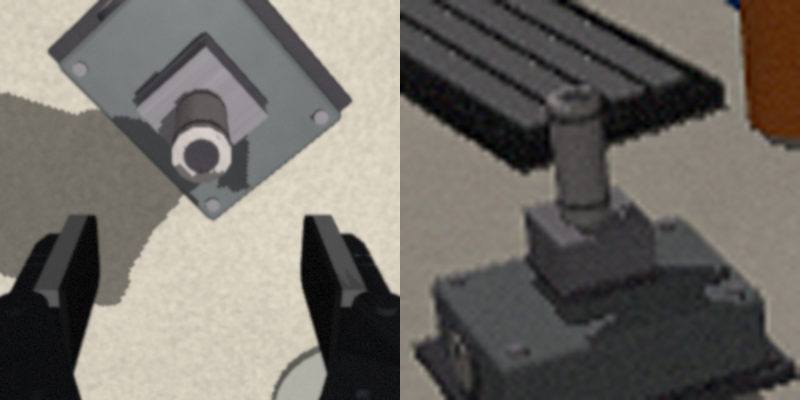

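The plug stands upright with its shoulder on the block. Its top ring is at crop (203,155), as predicted (203,155), and the gripper is well clear. I'm handing in.

```bash
python3 -c "
from plant import *
print(finish_job())"
```

```text
the job is handed in; nothing more can be done
None
```

The tall grey plug is locked upright in the pull tester's socket, and the job is handed in at about 17 s of robot time; no verdict was reported.

- **Pressing:** The highest reading I saw was about 14.5 N at the tool, roughly 16 N on the socket. I only read the force after each short step.
- **Tug:** After about 3 mm of play the force rose stiffly, so the plug was retained. I held it above 8 N for over two seconds, briefly reaching about 16–17 N, then steadily at 12–13 N for the last second. These figures assume 1.5–2 N for the plug's own weight.
- **Last checks:** The final pictures show the plug upright with its shoulder on the socket block and its top exactly where the model predicts. The gripper is about 100 mm clear and the force is near zero.
- **Oddities:**
  - The red, purple and turquoise look-alikes toppled on their own during the first seconds; the arm was never near them.
  - My first move call was refused for missing fields and moved nothing.
  - I did not re-measure the bystanders at the end, but no move came near them.

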